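# Tip the tube crates to find the stamped one and push it to dispatch

### The job

One of the two empty tube crates has an inspection stamp on its underside. With your fingertips, tip each crate over sideways, one after the other, so that both lie on their sides with their undersides showing; then push the stamped one, still on its side, straight onto the dispatch line until the tape runs under its middle. Leave the other crate lying where it fell, pick nothing up, and do not disturb the other things on the bench.

Things in the scene. Friction and masses are not known exactly. Their poses are not given: they have to be found in the camera images.
- crate_1: white plastic 2 x 2 tube crate, empty, open at the top, 84 x 84 mm and 120 high, 200 to 350 g, upright on four 4 mm rubber feet. Walls closed to 56 mm up, windows above, rim band from 94 to 120 mm. Origin: centre of its underside; z to the open top, x and y square to its sides. On its side it is 84 mm high, 120 mm long, and its own z is level
- crate_2: the other tube crate, same size, frame and look as crate_1 (weights may differ a little). Both: the feet grip, so pushed near the top rim a crate tips about its feet rather than slides, and leant past about 40 degrees it falls onto its side by itself
- crate_1_mid (a point): the middle of crate_1's volume, 60 mm from its underside on its own z axis
- crate_2_mid (a point): the middle of crate_2's volume, 60 mm from its underside on its own z axis
- stamp (a point): centre of the inspection stamp, a dark ink ring 60 mm across round a triangle, on the underside of the stamped crate (4 mm in from the feet's soles); the other crate's underside is plain. Hidden until that crate is tipped
- line: the dispatch line: a straight dark grey tape strip stuck flat on the bench, 25 mm wide and 760 mm long, running from the robot's left to its right beyond the crates, in front of the insulated transport box. Origin at its centre on the bench; its y axis runs along the tape, its x axis across it, away from the robot
- jar: bystander: small clear sample jar with a white cap, 36 mm across, 50 high; origin under its centre
- dish: bystander: closed glass petri dish, 65 mm across, 15 high, lying flat; origin under its centre
- reagent: bystander: brown glass reagent bottle with a black cap, 72 mm across, 145 high; origin under its centre
- wash: bystander: white wash bottle with a thin bent spout, 66 mm across, 200 high; origin under its centre
- tipbox: bystander: closed grey pipette-tip box with a pale lid, 85 x 120 x 66 mm; origin under its centre
- beaker: bystander: glass beaker, 72 mm across, 95 high; origin under its centre
- timer: bystander: flat white bench timer, 70 x 70 x 23 mm; origin under its centre
Things that resemble listed ones, but are neither listed nor needed, are in the scene too. What is shaped like the crate_1 but red is not meant. What is shaped like the crate_2 but pink is not meant.

How it is judged:
By the outcome, as a careful person would: the job done as asked, in the order asked, and still so for the second after the job is handed in, with the robot touching nothing.
It also fails if it takes over 58 s, if anything falls off the work surface, if the arm or the gripper's body presses on something with over 40 N, if the wrist force passes 120 N, or if a joint passes its speed limit or range.

### The arm

A 7-joint arm with a two-finger parallel gripper is mounted at the origin on the work surface. World frame = base frame: x ahead of the robot, y to its left, z up, the work surface at z = 0. Lengths are in m, angles in rad, forces in N, time in s.
With the tool pointing down it reaches from about 0.4 to 0.85 m from the base axis. Payload 10.4 kg.
Tool frame: the origin (TCP) lies at the very end of the fingers, on their centre line; the grasp point (between the pads) lies r.hold_point_z behind it (r.hold_point_z is the distance from the TCP to the grasp point, in m); z points along the fingers, y is the direction in which the jaws open and shut (so a half turn about z gives the same grasp; the last joint's range is limited). The gripper opens to 87 mm and grips with 3 to 60 N. Pads are 19 mm wide; open, the fingers measure 117 mm over their backs; the gripper's body (75 mm by 190 mm) begins 51 mm behind the grasp point.
Start: joints at [-1.161, 0.332, -0.065, 1.46, 0.022, 1.35, -0.088], TCP at [0.262, 0.567, 0.223] pointing down, gripper open.
Joint ranges: [-2.6, 2.6], [-0.5, 2.12], [-1.47, 1.34], [0.16, 2.42], [-1.27, 4.41], [0.06, 2.06], [-2.6, 2.6]. Speed limits (rad/s): [2.22, 2.22, 2.79, 2.79, 3.14, 3.14, 3.14].

### API

Orientations are given as a unit quaternion [x, y, z, w].
In Python, from bench import r gives the robot as it stands.
- The arm moves only by the tool send_rows, never from a script. Its argument "commands" is a list of rows, each a list of 7 numbers: the shift along the world's x, y, z normalised to -1 to 1, where 1 is 0.03 m, then the turn, a rotation vector about the world's x, y, z normalised to -1 to 1, where 1 is 5 degrees, then the gripper command: -1 is fully open, 1 is shut, values between are in proportion. In form: [[tx, ty, tz, ax, ay, az, jaw], ...]. A call has 1 to 10 rows; each row shifts and turns the pose as measured when the row begins; what a row does not reach is not made up. A row lasts 1/12 s, in which the tool goes at most 41.7 mm and 7.16 degrees, less where a joint would pass 70% of its speed; a pose out of reach is approached as far as the arm can. A call with a number of a shift or a turn outside -1 to 1 is refused whole. A call with a gripper value outside its range is refused whole. The fingers move at their own pace and stop on an object; "grip_force" is the grip in N (left out, the last holds). Time passes only in rows, so rows that do not move let the fingers close. It gives the time, the measured TCP pose, the force and the opening at its end, in the units of the state.
- r.read_state(): the state, without advancing time (a new reading comes with each control period).
- r.camera(name): name is "scene" or "side" or "wrist"; returns the picture (400x640x3 uint8, blue, green, red); there is no depth.
- r.calibration(name): a dict with "K" (3x3 intrinsics, pixels), "R" (3x3) and "t" (3): a world point X has camera coordinates R X + t; the wrist camera has in their place "mount" (4x4, takes a point from camera to tool coordinates, whose origin is the TCP and whose axes are the flange's). Camera axes: x right, y down, z forward; pixel columns grow to the right and rows downward; lengths in m; the calibration is good to about 2 mm. A picture is of the moment at which its call begins: read the wrist's pose just before it. calibration takes no time and is no camera call.
- r.close_job(): hands the job in, once; it reports no verdict.
The state is a dict: "time": time; "joint_positions": joint angles; "joint_vel": joint speeds; "joint_torque": joint torques, N m; "ee_pos": TCP position; "eef_rot": TCP orientation; "ft_force": force on the tool from outside, world axes, zero at the start; "torque": the same for the moment, N m; "width": finger opening in m.
Only numpy, scipy, OpenCV 4.12 (cv2) and the standard library are available. Lean on these libraries where they do the work, as an engineer would, in place of code of your own. Each camera call takes 0.05 s, during which the arm holds its last target.

## Working session

There is one attempt and no reset: what is moved stays moved. The work goes in short steps, Python scripts to look and compute and a tool call to move; the robot and the scene stay as the last step left them, time stands still between calls to the robot, and variables do not carry over. Pictures are saved under pics/ and viewed, and the job is handed in when it is done.

Besides the shell and the picture viewer there is one more tool, called after "Call:" by a JSON object that holds its "api" and its "payload". send_rows: Moves the arm, as the interface text tells. Scaled input: -1 to 1 covers 0.03 m each way for a shift and 5 degrees each way for a turn. Its arguments: {"type":"object","properties":{"commands":{"type":"array"},"grip_force":{"type":"number"}},"required":["commands"]}

```bash
mkdir -p pics; ls; python3 - <<'E'
from bench import r
import cv2,numpy as np
s=r.read_state(); print({k:np.round(v,3).tolist() for k,v in s.items()}, r.hold_point_z)
for n in ["scene","side"]:
    cv2.imwrite(f"pics/{n}0.png",r.camera(n)); c=r.calibration(n); print(n,{k:np.round(v,3).tolist() for k,v in c.items()})
    c=r.calibration(n); print("campos",-np.array(c['R']).T@np.array(c['t']))
print(r.calibration("wrist"))
E
```

```text
pics
{'time': 0.0, 'joint_positions': [-1.161, 0.333, -0.065, 1.461, 0.022, 1.35, -0.089], 'joint_vel': [0.001, 0.001, 0.001, 0.001, -0.001, -0.0, -0.001], 'joint_torque': [0.0, -62.327, 0.025, -38.989, -0.061, 0.04, 0.0], 'ee_pos': [0.262, 0.567, 0.222], 'eef_rot': [0.215, 0.977, -0.001, -0.0], 'ft_force': [0.163, 0.525, 1.033], 'torque': [-0.062, 0.016, 0.012], 'width': 0.087} 0.0187
scene {'K': [[373.078, 0.0, 321.676], [0.0, 373.078, 199.965], [0.0, 0.0, 1.0]], 'R': [[0.726, 0.687, 0.003], [0.529, -0.556, -0.641], [-0.439, 0.467, -0.768]], 't': [-0.438, -0.237, 1.696]}
campos [ 1.18766426 -0.62313132  1.15088567]
side {'K': [[376.552, 0.0, 321.075], [0.0, 376.552, 199.552], [0.0, 0.0, 1.0]], 'R': [[0.973, -0.23, 0.004], [-0.174, -0.75, -0.638], [0.15, 0.62, -0.77]], 't': [-0.544, 0.138, 1.218]}
campos [ 0.37024711 -0.77684345  1.02865912]
{'K': array([[284.19113663,   0.        , 324.1168284 ],
       [  0.        , 284.19113663, 199.8240295 ],
       [  0.        ,   0.        ,   1.        ]]), 'mount': array([[-2.10294755e-04, -9.68381334e-01, -2.49474545e-01,
         6.72539053e-02],
       [ 9.99999970e-01, -1.71777038e-04, -1.76166556e-04,
        -1.79598059e-04],
       [ 1.27742406e-04, -2.49474574e-01,  9.68381340e-01,
        -1.61636711e-01],
       [ 0.00000000e+00,  0.00000000e+00,  0.00000000e+00,
         1.00000000e+00]])}
```

View pics/scene0.png

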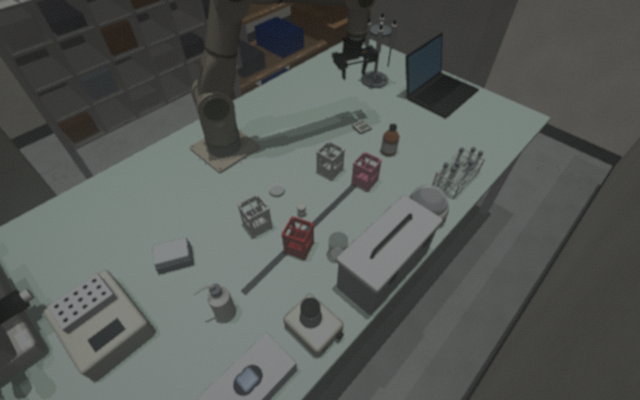

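View pics/side0.png

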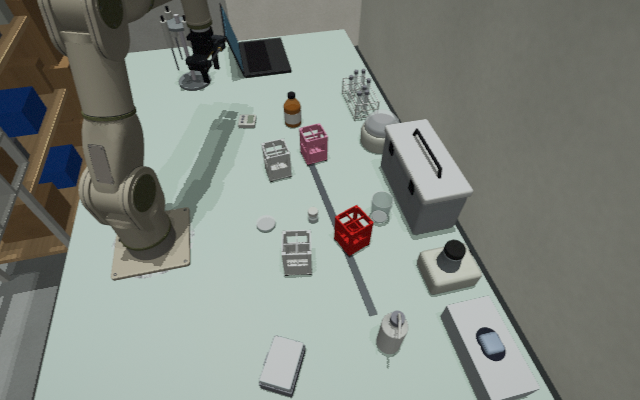

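The two white crates are at scene (330,160) and (255,214), which is side (277,160) and (297,253). The pink crate at scene (366,171) and the red one at (298,237) are decoys standing near the line. Next I'll enlarge both views.

```bash
cat > h.py <<'E'
import numpy as np,cv2
from bench import r
def cam(n):
    c=r.calibration(n); return np.array(c['K']),np.array(c['R']),np.array(c['t'])
def ray(n,p):
    K,R,t=cam(n); d=R.T@(np.linalg.inv(K)@np.array([p[0],p[1],1.])); return -R.T@t,d
def onz(n,p,z=0):
    o,d=ray(n,p); return o+d*(z-o[2])/d[2]
def proj(n,X):
    K,R,t=cam(n); q=K@(R@np.array(X,float)+t); return q[:2]/q[2]
def tri(ps):
    A=np.zeros((3,3));b=np.zeros(3)
    for n,p in ps:
        o,d=ray(n,p); d=d/np.linalg.norm(d); M=np.eye(3)-np.outer(d,d); A+=M;b+=M@o
    return np.linalg.solve(A,b)
def crop(img,x0,y0,x1,y1,f,name):
    c=cv2.resize(img[y0:y1,x0:x1],None,fx=f,fy=f,interpolation=cv2.INTER_CUBIC)
    for x in range((x0//20+1)*20,x1,20):
        cv2.line(c,((x-x0)*f,0),((x-x0)*f,6),(0,0,255),1); cv2.putText(c,str(x),((x-x0)*f-10,16),0,.35,(0,0,255))
    for y in range((y0//20+1)*20,y1,20):
        cv2.line(c,(0,(y-y0)*f),(6,(y-y0)*f),(0,0,255),1); cv2.putText(c,str(y),(8,(y-y0)*f+4),0,.35,(0,0,255))
    cv2.imwrite(name,c)
E
python3 - <<'E'
from h import *
a=cv2.imread('pics/scene0.png'); b=cv2.imread('pics/side0.png')
a=np.clip(a.astype(float)*1.5,0,255).astype('uint8')
crop(a,230,130,410,270,4,'pics/sc_crop.png'); crop(b,240,110,400,260,4,'pics/sd_crop.png')
crop(b,240,200,400,330,4,'pics/sd_crop2.png')
E
```

```text
(no output)
```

View pics/sc_crop.png

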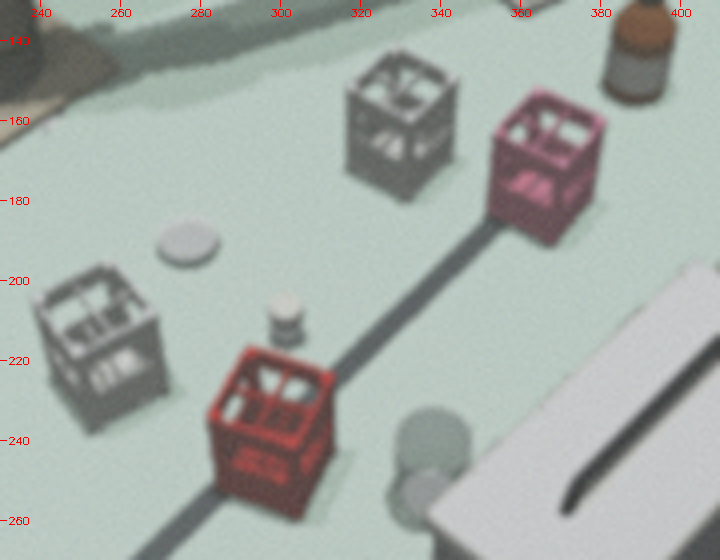

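View pics/sd_crop.png

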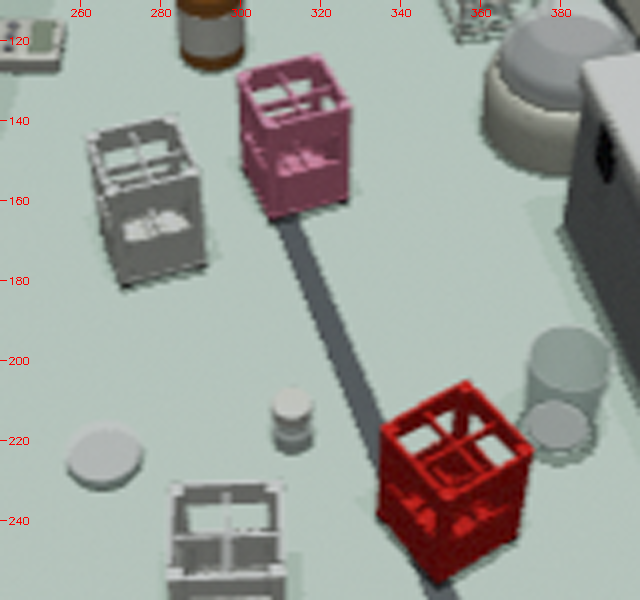

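View pics/sd_crop2.png

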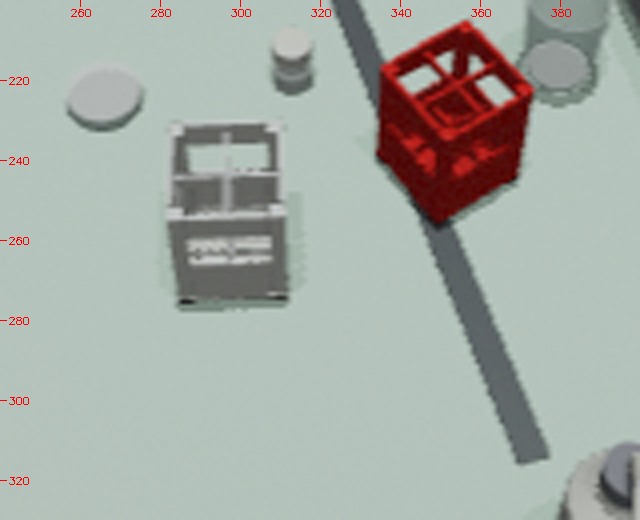

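```bash
python3 - <<'E'
from h import *
S={'A':{'side':[(262.5,144),(281.5,140.5),(289.5,153.5),(267.5,158)],'scene':[(331,143),(344.5,151),(331.5,163.5),(317,152.5)]},
'B':{'side':[(283.5,231),(310,231),(310.5,252.5),(283,253.5)],'scene':[(256,196.5),(269.5,208.5),(249.5,219),(239,206)]},
'R':{'side':[(357,205.5),(373,222.5),(352.5,234),(336,218)],'scene':[(293,217),(313,224),(304,245),(283,233)]},
'P':{'side':[(300,129),(319.5,124.5),(327.5,136.5),(307,142)],'scene':[(365,153),(380.5,161),(367,172),(353.5,162.5)]}}
for k,v in S.items():
    for n,ps in v.items():
        P=np.array([onz(n,p,.12) for p in ps]); e=np.roll(P,-1,0)-P
        print(k,n,np.round(P[:,:2],3).tolist(),'c',P.mean(0).round(3),'L',np.linalg.norm(e,axis=1).round(3),'yaw',np.degrees(np.arctan2(e[:,1],e[:,0])).round(0))
for n,ps in {'side':[(374,313),(310.5,170),(346,250),(330,205)],'scene':[(246,291),(352,188),(280,257),(317,224)]}.items():
    print('line',n,[onz(n,p,0)[:2].round(3).tolist() for p in ps])
for nm,n,p,z in [('dish','side',(265.5,224),.015),('dish','scene',(277,190),.015),('jar','side',(313,210.5),.05),('jar','scene',(301,207),.05),('beaker','side',(382,199),.095),('beaker','scene',(338,238),.095),('beaker base','side',(379,217),0),('reagent b','side',(293,122),0),('wash','side',(391,345),0)
 ,('wash','scene',(222,312),0),('tip','side',(284,362),.066),('timer','side',(247,121),.023)]:
    print(nm,n,onz(n,p,z)[:2].round(3))
E
```

```text
A side [[0.403, 0.253], [0.472, 0.256], [0.488, 0.183], [0.41, 0.178]] c [0.443 0.217 0.12 ] L [0.069 0.075 0.078 0.075] yaw [   3.  -78. -176.   96.]
A scene [[0.416, 0.253], [0.488, 0.255], [0.498, 0.166], [0.414, 0.172]] c [0.454 0.212 0.12 ] L [0.072 0.09  0.085 0.081] yaw [  2. -83. 176.  88.]
B side [[0.413, -0.136], [0.488, -0.154], [0.474, -0.226], [0.398, -0.212]] c [ 0.443 -0.182  0.12 ] L [0.078 0.073 0.077 0.077] yaw [ -13. -101.  169.   79.]
B scene [[0.415, -0.148], [0.492, -0.151], [0.477, -0.229], [0.405, -0.218]] c [ 0.447 -0.187  0.12 ] L [0.077 0.08  0.073 0.071] yaw [  -2. -101.  171.   82.]
R side [[0.65, -0.093], [0.678, -0.167], [0.607, -0.193], [0.575, -0.125]] c [ 0.627 -0.145  0.12 ] L [0.078 0.076 0.074 0.082] yaw [ -69. -160.  115.   23.]
R scene [[0.579, -0.12], [0.65, -0.094], [0.688, -0.175], [0.604, -0.19]] c [ 0.63  -0.145  0.12 ] L [0.076 0.089 0.086 0.074] yaw [  20.  -65. -170.  109.]
P side [[0.549, 0.303], [0.626, 0.312], [0.639, 0.24], [0.56, 0.227]] c [0.593 0.271 0.12 ] L [0.077 0.074 0.08  0.077] yaw [   7.  -80. -171.   98.]
P scene [[0.556, 0.303], [0.629, 0.31], [0.628, 0.226], [0.557, 0.23]] c [0.593 0.267 0.12 ] L [0.074 0.084 0.071 0.073] yaw [  5. -90. 177.  91.]
line side [[0.621, -0.39], [0.565, 0.202], [0.6, -0.17], [0.596, 0.02]]
line scene [[0.619, -0.384], [0.576, 0.21], [0.604, -0.217], [0.599, -0.022]]
dish side [ 0.364 -0.021]
dish scene [ 0.371 -0.018]
jar side [ 0.524 -0.028]
jar scene [ 0.525 -0.032]
beaker side [ 0.744 -0.067]
beaker scene [ 0.74  -0.065]
beaker base side [ 0.746 -0.069]
reagent b side [0.553 0.498]
wash side [ 0.637 -0.485]
wash scene [ 0.62  -0.484]
tip side [ 0.351 -0.483]
timer side [0.362 0.519]
```

Crate A (far) is at about (0.45, 0.214), yaw ~5°. Crate B (near) is at about (0.445, -0.184), yaw ~-11°. The pink and red crates stand on the tape, the jar is at (0.525, -0.03) and the dish at (0.367, -0.02). I'll tip both crates toward -y: A's +y side is blocked by pink, and B falling toward +y would hit the jar. First I'll go to the +y side of A.

Call:
{"api": "send_rows", "payload": {"commands": [[0.5,-0.77,0,0,0,-1,0.08],[0.5,-0.77,0,0,0,-1,0.08],[0.5,-0.77,0,0,0,-1,0.08],[0.5,-0.77,0,0,0,-1,0.08],[0.5,-0.77,0,0,0,-1,0.08],[0.5,-0.77,0,0,0,-1,0.08],[0.5,-0.77,0,0,0,-1,0.08],[0.5,-0.77,0,0,0,-1,0.08],[0.5,-0.5,0,0,0,-1,0.08],[0.5,-0.5,0,0,0,-1,0.08]], "grip_force": 20}}

```text
time: 0.93
ee_pos: [0.4096, 0.3438, 0.2168]
eef_rot: [0.618, 0.786, -0.003, -0.003]
ft_force: [-0.0, -0.3, 0.8]
width: 0.0408
```

Call:
{"api": "send_rows", "payload": {"commands": [[0.55,-0.3,0,0,0,-1,0.08],[0.55,-0.3,0,0,0,-0.7,0.08],[0,0,0,0,0,0,0.08]]}}

```text
time: 1.18
ee_pos: [0.4469, 0.3193, 0.2164]
eef_rot: [0.682, 0.731, -0.003, -0.003]
ft_force: [1.1, -1.1, 0.3]
width: 0.0401
```

```bash
cat >> h.py <<'E'
from scipy.spatial.transform import Rotation as Ro
def wcam(s):
    c=r.calibration('wrist'); M=np.array(c['mount']); T=np.eye(4); T[:3,:3]=Ro.from_quat(s['eef_rot']).as_matrix(); T[:3,3]=s['ee_pos']
    return np.array(c['K']),T@M
def wonz(s,p,z=0):
    K,W=wcam(s); d=W[:3,:3]@(np.linalg.inv(K)@np.array([p[0],p[1],1.])); o=W[:3,3]; return o+d*(z-o[2])/d[2]
def st():
    s=r.read_state(); q=s['eef_rot']; y=Ro.from_quat(q).as_matrix()[:,1]
    print('t',round(float(s['time']),2),'p',np.round(s['ee_pos'],4),'jaw yaw',np.degrees(np.arctan2(y[1],y[0])).round(1),'f',np.round(s['ft_force'],1),'j',np.round(s['joint_positions'],2),'w',s['width']); return s
E
python3 - <<'E'
from h import *
s=st(); cv2.imwrite('pics/w1.png',r.camera('wrist')); import pickle; pickle.dump(s,open('w1.pkl','wb'))
E
```

```text
t 1.18 p [0.4469 0.3193 0.2164] jaw yaw 3.9 f [ 1.1 -1.1  0.3] j [-0.89  0.17  0.22  1.68 -0.04  1.3  -0.6 ] w 0.040126029819703694
```

View pics/w1.png

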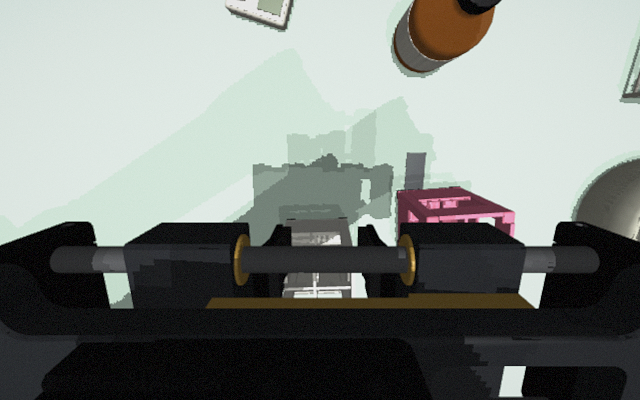

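The wrist view shows crate A centred between the fingers, with its bottom edge from (285,220) to (350,217). The pink crate is to the right and the tape end is at (415,155). A quick check on those pixels, then I lower.

```bash
python3 - <<'E'
from h import *
import pickle; s=pickle.load(open('w1.pkl','rb'))
for p,z in [((286,220),.004),((349,217),.004),((284,293),.12),((352,293),.12),((406,153),0),((425,153),0)]: print(p,wonz(s,p,z).round(3))
# tape fit from side mask
for n,(x0,y0,x1,y1),lo in [('side',(305,165,380,320),None),('scene',(240,180,360,295),None)]:
    im=cv2.imread(f'pics/{n}0.png').astype(int); m=np.zeros(im.shape[:2],bool)
    g=im.max(2); sat=im.max(2)-im.min(2)
    m[y0:y1,x0:x1]=((g<(125))&(sat<25))[y0:y1,x0:x1]
    ys,xs=np.nonzero(m); P=np.array([onz(n,(x,y),0)[:2] for x,y in zip(xs,ys)])
    if n=='side':
        L=lambda y:.620-.0824*(y+.388)
    ok=np.abs(P[:,0]-L(P[:,1]))<.03; ok&=~((P[:,1]>-.25)&(P[:,1]<-.06)); Q=P[ok]
    for _ in range(3):
        k,b=np.polyfit(Q[:,1],Q[:,0],1); Q=Q[np.abs(Q[:,0]-k*Q[:,1]-b)<.016]
    print(n,len(Q),'x=',k.round(4),'y+',b.round(4),Q[:,1].min().round(3),Q[:,1].max().round(3),'width',(np.ptp(Q[:,0]-k*Q[:,1])).round(3))
E
```

```text
(286, 220) [0.397 0.258 0.004]
(349, 217) [0.483 0.268 0.004]
(284, 293) [0.412 0.219 0.12 ]
(352, 293) [0.482 0.224 0.12 ]
(406, 153) [0.551 0.36  0.   ]
(425, 153) [0.575 0.362 0.   ]
side 723 x= -0.07 y+ 0.5892 -0.394 0.232 width 0.027Traceback (most recent call last):
  File "<stdin>", line 9, in <module>
  File "h.py", line 8, in onz
    o,d=ray(n,p); return o+d*(z-o[2])/d[2]
        ~~~^^^^^
  File "h.py", line 6, in ray
    K,R,t=cam(n); d=R.T@(np.linalg.inv(K)@np.array([p[0],p[1],1.])); return -R.T@t,d
          ~~~^^^
  File "h.py", line 4, in cam
    c=r.calibration(n); return np.array(c['K']),np.array(c['R']),np.array(c['t'])
ValueError: time passes only in moves, steps and waits
```

Call:
{"api": "send_rows", "payload": {"commands": [[-0.05,0,-0.9,0,0,0,0.08],[-0.05,0,-0.9,0,0,0,0.08],[0,-0.1,-0.9,0,0,0,0.08],[0,-0.1,-0.9,0,0,0,0.08],[0,-0.3,0,0,0,0,0.08]]}}

```text
time: 1.65
ee_pos: [0.4383, 0.3104, 0.1054]
eef_rot: [0.676, 0.737, -0.002, -0.005]
ft_force: [-0.7, -1.1, 0.1]
width: 0.04
```

Face A is at about x=0.44, y=0.26, yaw ~6°. The line is x = 0.589 - 0.07y, which puts its end at the wrist-measured (0.563, 0.361), as expected. Now I push near the rim along the arc.

Call:
{"api": "send_rows", "payload": {"commands": [[0.05,-0.7,0,0,0,0,0.08],[0.05,-0.7,0,0,0,0,0.08],[0.03,-0.33,0.2,0,0,0,0.08],[0.03,-0.33,0.24,0,0,0,0.08],[0.03,-0.33,0.2,0,0,0,0.08]]}}

```text
time: 2.07
ee_pos: [0.4402, 0.2382, 0.1275]
eef_rot: [0.672, 0.741, -0.003, -0.006]
ft_force: [0.2, 0.1, 1.0]
width: 0.0403
```

```bash
python3 - <<'E'
from h import *
s=st(); b=r.camera('side'); crop(b,220,100,380,220,4,'pics/sd1.png')
E
```

```text
t 2.07 p [0.4402 0.2382 0.1275] jaw yaw 5.6 f [0.2 0.1 1. ] j [-0.81  0.14  0.25  1.91 -0.05  1.11 -0.44] w 0.040347839948432905
```

View pics/sd1.png

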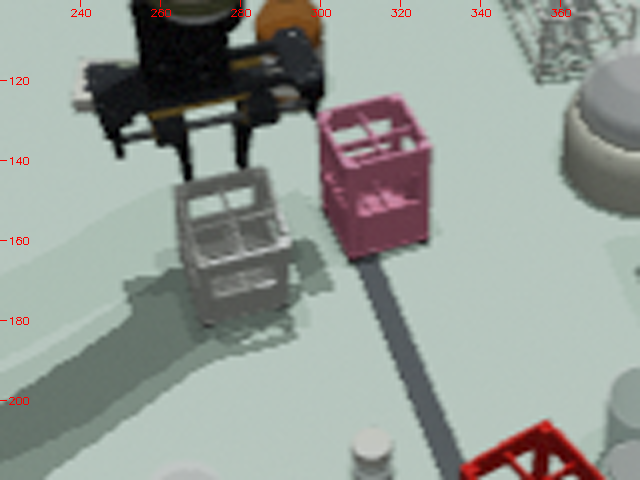

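The crate is leaning about 15° with the fingertips on its rim, as planned. I continue the arc.

Call:
{"api": "send_rows", "payload": {"commands": [[0.03,-0.36,0.14,0,0,0,0.08],[0.03,-0.38,0.1,0,0,0,0.08],[0.03,-0.38,0.08,0,0,0,0.08],[0.03,-0.39,0.03,0,0,0,0.08],[0.03,-0.39,0.02,0,0,0,0.08],[0.03,-0.35,0,0,0,0,0.08],[0.03,-0.25,0,0,0,0,0.08],[0,0,0,0,0,0,0.08]]}}

```text
time: 2.78
ee_pos: [0.4489, 0.1539, 0.1437]
eef_rot: [0.672, 0.74, -0.001, -0.005]
ft_force: [-0.3, -0.5, 0.5]
width: 0.0401
```

```bash
python3 - <<'E'
from h import *
s=st(); b=r.camera('side'); crop(b,220,100,380,220,4,'pics/sd2.png')
E
```

```text
t 2.78 p [0.4489 0.1539 0.1437] jaw yaw 5.5 f [-0.3 -0.5  0.5] j [-0.72  0.06  0.32  1.96 -0.03  1.13 -0.3 ] w 0.04011466451747555
```

View pics/sd2.png

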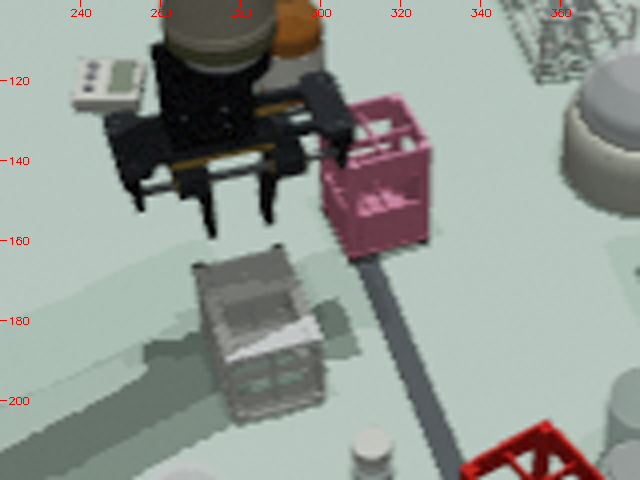

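Crate A lies on its side, open end toward the robot's right (-y) and underside facing +y. I tilt the wrist back to look at that underside.

Call:
{"api": "send_rows", "payload": {"commands": [[0,0.53,0.6,0,0,0,0.08],[0,0.53,0.5,-1,0,0,0.08],[0,0.53,0.5,-1,0,0,0.08],[0,0.53,0.5,-1,0,0,0.08],[0,0.53,0.5,-1,0,0,0.08],[0,0.53,0.5,-1,0,0,0.08],[0,0.1,0.1,-1,0,0,0.08],[0,0,0,0,0,0,0.08]]}}

```text
time: 3.5
ee_pos: [0.4461, 0.259, 0.2425]
eef_rot: [0.651, 0.711, -0.197, 0.179]
ft_force: [-0.4, 0.2, -1.6]
width: 0.0401
```

```bash
python3 - <<'E'
from h import *
import pickle
s=st(); cv2.imwrite('pics/w2.png',r.camera('wrist')); pickle.dump(s,open('w2.pkl','wb'))
E
```

```text
t 3.5 p [0.4461 0.259  0.2425] jaw yaw 4.3 f [-0.4  0.2 -1.6] j [-1.    0.35  0.19  1.51  0.3   1.69 -0.75] w 0.04010437055438772
```

View pics/w2.png

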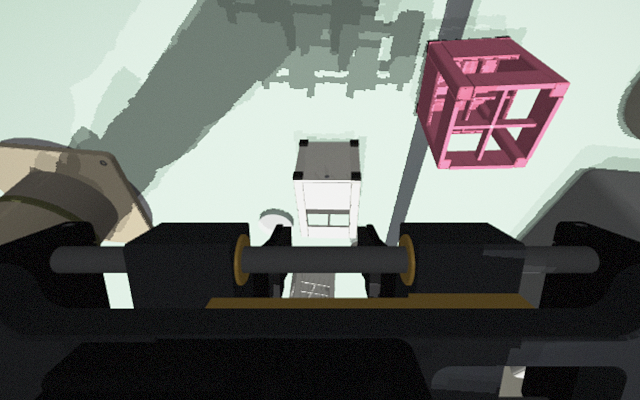

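```bash
python3 - <<'E'
from h import *
b=cv2.imread('pics/w2.png'); crop(b,270,125,390,215,6,'pics/w2c.png')
import pickle; s=pickle.load(open('w2.pkl','rb'))
for p,z in [((299,180),.084),((360,180),.084),((301,141),0.0),((357,141),0),((298,237),.084),((359,240),.084)]: print(p,wonz(s,p,z).round(3))
E
```

```text
(299, 180) [0.415 0.166 0.084]
(360, 180) [0.489 0.174 0.084]
(301, 141) [0.409 0.166 0.   ]
(357, 141) [0.488 0.174 0.   ]
(298, 237) [0.415 0.05  0.084]
(359, 240) [0.507 0.055 0.084]
```

View pics/w2c.png

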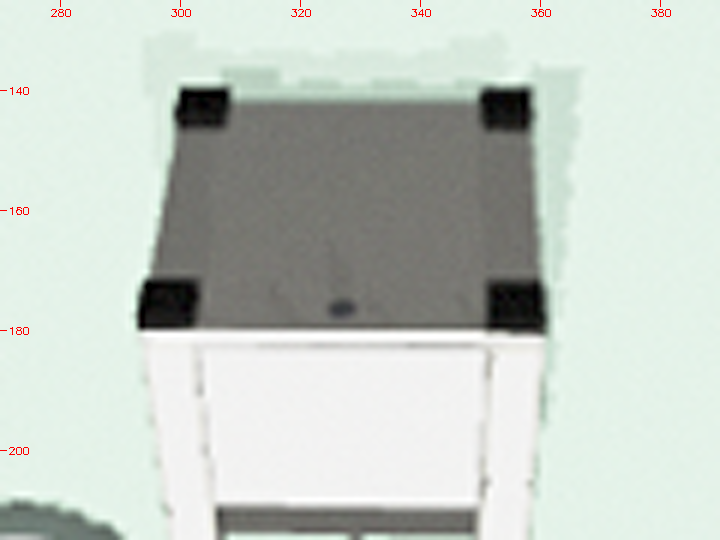

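A's underside shows four dark feet and only a small speck at (327,176), with no 60 mm ring, so A is plain and B should be the stamped one. A stays where it fell, at x 0.41-0.50 and y 0.05-0.17. Next is B, on its +y side.

Call:
{"api": "send_rows", "payload": {"commands": [[0,-0.95,-0.1,1,0,0,0.08],[0,-0.95,-0.1,1,0,0,0.08],[0,-0.95,-0.1,1,0,0,0.08],[0,-0.95,0,1,0,0,0.08],[0,-0.95,0,1,0,0,0.08],[0,-0.95,0,1,0,0,0.08],[0,-0.95,0,0,0,-1,0.08],[0,-0.95,0,0,0,-1,0.08],[0,-0.95,0,0,0,-1,0.08],[0.1,-0.95,0,0,0,-0.2,0.08]]}}

```text
time: 4.38
ee_pos: [0.4445, -0.0377, 0.2279]
eef_rot: [0.777, 0.63, 0.021, -0.004]
ft_force: [0.8, 0.7, -1.1]
width: 0.0396
```

```bash
python3 - <<'E'
from h import *
s=st(); print(Ro.from_quat(s['eef_rot']).as_matrix().round(3))
E
```

```text
t 4.38 p [ 0.4445 -0.0377  0.2279] jaw yaw -12.0 f [ 0.8  0.7 -1.1] j [-0.55 -0.13  0.52  1.94  0.03  1.29 -0.25] w 0.03956769448187797
[[ 0.206  0.978  0.028]
 [ 0.978 -0.207  0.034]
 [ 0.039  0.02  -0.999]]
```

Call:
{"api": "send_rows", "payload": {"commands": [[0.2,-0.9,0,-0.4,0.3,0,0.08],[0.15,-0.7,0,0,0,0,0.08],[0,0,0,0,0,0,0.08]]}}

```text
time: 4.63
ee_pos: [0.4529, -0.0974, 0.2286]
eef_rot: [0.783, 0.623, 0.005, 0.001]
ft_force: [0.2, -0.8, 0.4]
width: 0.04
```

```bash
python3 - <<'E'
from h import *
import pickle
s=st(); cv2.imwrite('pics/w3.png',r.camera('wrist')); pickle.dump(s,open('w3.pkl','wb'))
E
```

```text
t 4.63 p [ 0.4529 -0.0974  0.2286] jaw yaw -13.0 f [ 0.2 -0.8  0.4] j [-0.5  -0.08  0.59  1.89  0.04  1.31 -0.14] w 0.04004145933834792
```

View pics/w3.png

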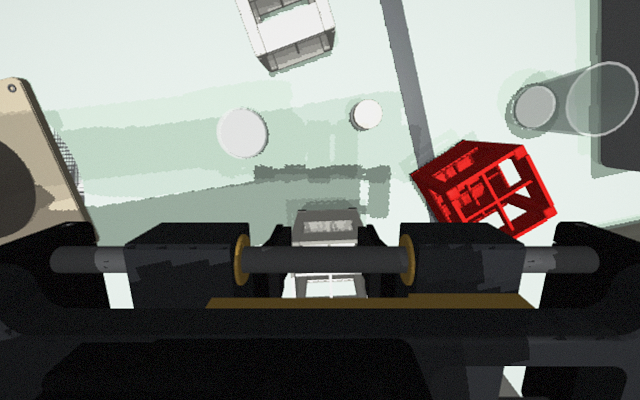

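Crate B is between the fingers, with its bottom edge from (297,211) to (359,208). The dish is at (242,132) and the jar at (366,114), both clear.

```bash
python3 - <<'E'
from h import *
import pickle; s=pickle.load(open('w3.pkl','rb'))
for p,z in [((297,211),.004),((359,208),.004),((298,293),.12),((360,293),.12),((242,132),.015),((366,114),.05),((553,210),.12),((411,175),.12)]: print(p,wonz(s,p,z).round(3))
for p in [(197,292),(205,290),(210,320)]: print(onz('scene',p,.2).round(3),onz('scene',p,0).round(3))
E
```

```text
(297, 211) [ 0.407 -0.135  0.004]
(359, 208) [ 0.494 -0.15   0.004]
(298, 293) [ 0.404 -0.193  0.12 ]
(360, 293) [ 0.468 -0.208  0.12 ]
(242, 132) [ 0.367 -0.013  0.015]
(366, 114) [ 0.52  -0.028  0.05 ]
(553, 210) [ 0.674 -0.161  0.12 ]
(411, 175) [ 0.541 -0.094  0.12 ]
[ 0.622 -0.52   0.2  ] [ 0.503 -0.499  0.   ]
[ 0.633 -0.502  0.2  ] [ 0.517 -0.476  0.   ]
[ 0.713 -0.543  0.2  ] [ 0.614 -0.526  0.   ]
```

Call:
{"api": "send_rows", "payload": {"commands": [[0,0,-0.9,0,0,0.4,0.08],[0,0,-0.9,0,0,0,0.08],[0,0,-0.9,0,0,0,0.08],[0,-0.1,-0.9,0,0,0,0.08],[0,-0.1,-0.5,0,0,0,0.08],[-0.1,-0.4,0,0,0,0,0.08]]}}

```text
time: 5.18
ee_pos: [0.4488, -0.1096, 0.1018]
eef_rot: [0.772, 0.636, 0.015, -0.0]
ft_force: [-0.0, 0.1, 0.5]
width: 0.04
```

Call:
{"api": "send_rows", "payload": {"commands": [[-0.1,-0.7,0.1,0,0,0,0.08],[-0.07,-0.33,0.2,0,0,0,0.08],[-0.07,-0.33,0.22,0,0,0,0.08],[-0.07,-0.34,0.2,0,0,0,0.08],[-0.07,-0.35,0.18,0,0,0,0.08],[-0.07,-0.36,0.14,0,0,0,0.08]]}}

```text
time: 5.68
ee_pos: [0.4323, -0.1817, 0.1341]
eef_rot: [0.772, 0.636, 0.018, -0.002]
ft_force: [-0.0, 0.4, -0.8]
width: 0.04
```

```bash
python3 - <<'E'
from h import *
s=st(); b=r.camera('side'); crop(b,220,180,400,320,4,'pics/sd3.png')
E
```

```text
t 5.68 p [ 0.4323 -0.1817  0.1341] jaw yaw -11.0 f [-0.   0.4 -0.8] j [-0.37  0.03  0.72  2.01 -0.06  1.09  0.18] w 0.040043926793798465
```

View pics/sd3.png

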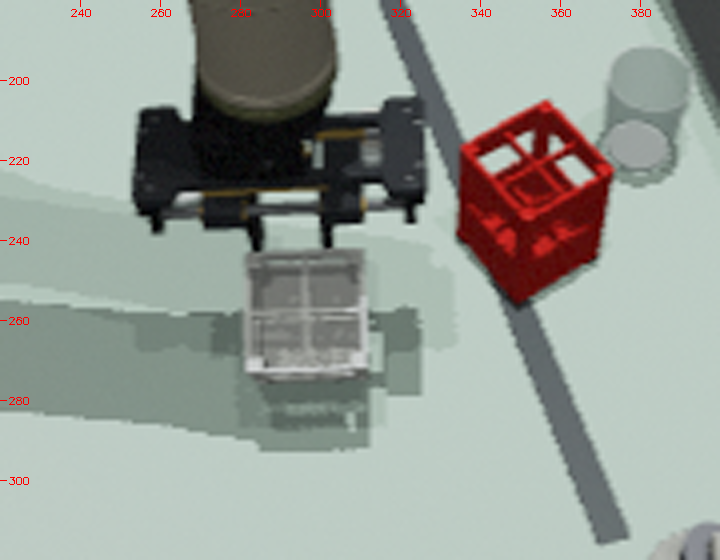

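Crate B leans about 25°, clear of the red crate. I continue.

Call:
{"api": "send_rows", "payload": {"commands": [[-0.07,-0.38,0.1,0,0,0,0.08],[-0.07,-0.38,0.05,0,0,0,0.08],[-0.07,-0.38,0.03,0,0,0,0.08],[-0.07,-0.38,0,0,0,0,0.08],[-0.06,-0.3,0,0,0,0,0.08],[-0.03,-0.2,0,0,0,0,0.08],[0,0,0,0,0,0,0.08],[0,0,0,0,0,0,0.08]]}}

```text
time: 6.4
ee_pos: [0.4227, -0.248, 0.145]
eef_rot: [0.773, 0.634, 0.022, 0.001]
ft_force: [0.1, -0.4, 0.3]
width: 0.0401
```

```bash
python3 - <<'E'
from h import *
s=st(); b=r.camera('side'); crop(b,220,180,400,320,4,'pics/sd4.png')
E
```

```text
t 6.4 p [ 0.4227 -0.248   0.145 ] jaw yaw -11.3 f [ 0.1 -0.4  0.3] j [-0.28  0.08  0.79  1.96 -0.11  1.11  0.36] w 0.04012387407706359
```

View pics/sd4.png

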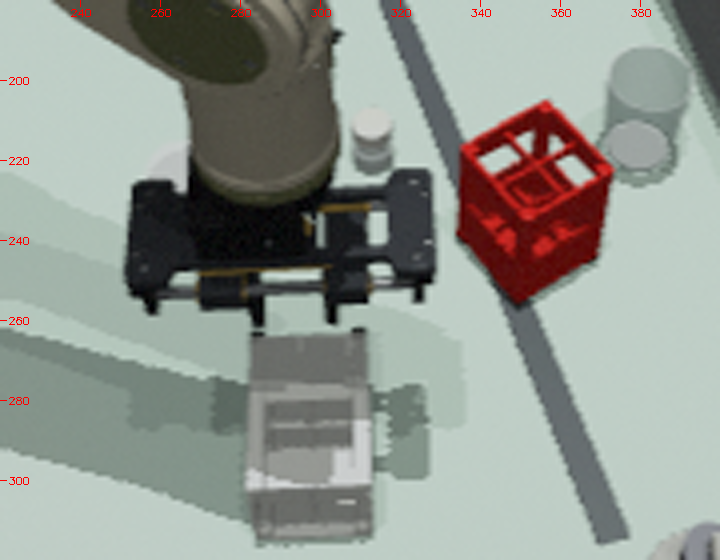

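Crate B fell on its side, with its open end toward -y. Next is a look at its underside.

Call:
{"api": "send_rows", "payload": {"commands": [[0.05,0.53,0.6,0,0,0,0.08],[0.05,0.53,0.5,-1,0,0,0.08],[0.05,0.53,0.5,-1,0,0,0.08],[0.05,0.53,0.5,-1,0,0,0.08],[0.05,0.53,0.5,-1,0,0,0.08],[0.05,0.53,0.5,-1,0,0,0.08],[0,0.1,0.1,-1,0,0,0.08],[0,0,0,0,0,0,0.08]]}}

```text
time: 7.12
ee_pos: [0.4337, -0.1429, 0.2487]
eef_rot: [0.744, 0.615, -0.141, 0.218]
ft_force: [-0.7, 0.3, -1.3]
width: 0.0397
```

```bash
python3 - <<'E'
from h import *
import pickle
s=st(); b=r.camera('wrist'); cv2.imwrite('pics/w4.png',b); pickle.dump(s,open('w4.pkl','wb')); crop(b,240,100,440,250,4,'pics/w4c.png')
E
```

```text
t 7.12 p [ 0.4337 -0.1429  0.2487] jaw yaw -8.6 f [-0.7  0.3 -1.3] j [-0.55 -0.15  0.33  2.02  0.59  1.37 -0.56] w 0.039711247114091845
```

View pics/w4c.png

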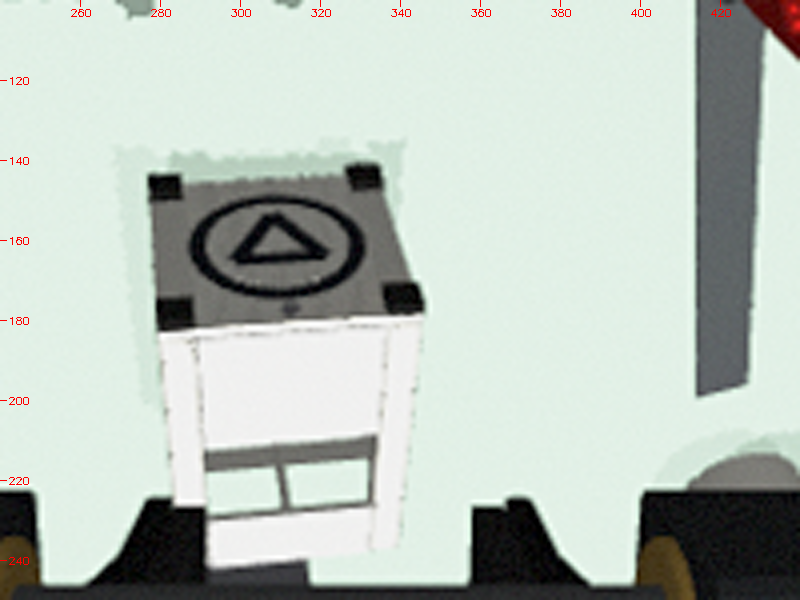

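The ring and triangle are clear at (309,161), so B is the stamped crate. I measure its pose lying down, and the tape in this view.

```bash
python3 - <<'E'
from h import *
import pickle; s=pickle.load(open('w4.pkl','rb'))
for p,z in [((280,182),.084),((345.5,178),.084),((292,242),.084),((339.5,236.5),.084),((277,144),0.0),((335,141),0),((414,199),0),((427,196),0),((414,110),0),((429.5,110),0)]: print(p,wonz(s,p,z).round(3))
# side view: fallen crate
for p,z in [((282.5,276),.084),((312,275),.084),((282,301.5),.084),((312.5,300),.084),((282,263),0),((311,262),0)]: print(p,onz('side',p,z).round(3))
E
```

```text
(280, 182) [ 0.393 -0.223  0.084]
(345.5, 178) [ 0.473 -0.239  0.084]
(292, 242) [ 0.38  -0.34   0.084]
(339.5, 236.5) [ 0.452 -0.352  0.084]
(277, 144) [ 0.392 -0.221  0.   ]
(335, 141) [ 0.475 -0.237  0.   ]
(414, 199) [ 0.606 -0.397  0.   ]
(427, 196) [ 0.631 -0.397  0.   ]
(414, 110) [ 0.592 -0.214 -0.   ]
(429.5, 110) [ 0.616 -0.219  0.   ]
(282.5, 276) [ 0.386 -0.261  0.084]
(312, 275) [ 0.467 -0.277  0.084]
(282, 301.5) [ 0.372 -0.335  0.084]
(312.5, 300) [ 0.452 -0.35   0.084]
(282, 263) [ 0.393 -0.17   0.   ]
(311, 262) [ 0.482 -0.187  0.   ]
```

B lies with its middle near (0.423, -0.289) and yaw -11°, length 0.118 m as expected. The tape centre at that y is x≈0.6095, agreeing between the side and wrist views, so the push is about 187 mm. I go behind its near face with the jaws 80 mm apart along the crate's length, so the fingertips bear on the closed wall and the rim band. First I level and turn the tool.

Call:
{"api": "send_rows", "payload": {"commands": [[-0.2,-0.3,0,1,0,0,-0.84],[-0.2,-0.3,0,1,0,0,-0.84],[-0.2,-0.3,0,1,0,0,-0.84],[-0.2,-0.3,0,1,0,0,-0.84],[-0.2,-0.3,0,1,0,0,-0.84],[-0.2,-0.3,0,0.8,0,0,-0.84],[-0.2,-0.3,0,0,0,-1,-0.84],[-0.2,-0.3,0,0,0,-1,-0.84],[-0.2,-0.3,0,0,0,-1,-0.84],[-0.2,-0.3,0,0,0,-1,-0.84]]}}

```text
time: 8.0
ee_pos: [0.3712, -0.2438, 0.2503]
eef_rot: [0.878, 0.477, 0.041, 0.02]
ft_force: [1.1, 0.1, -0.5]
width: 0.0795
```

Call:
{"api": "send_rows", "payload": {"commands": [[-0.1,-0.2,0,0,0,-1,-0.84],[-0.1,-0.2,0,0,0,-1,-0.84],[-0.1,-0.2,0,0,0,-1,-0.84],[-0.1,-0.2,0,0,0,-1,-0.84],[0,0,0,0,0,-1,-0.84],[0,0,0,0,0,-1,-0.84],[0,0,0,0,0,-1,-0.84],[0,0,0,0,0,-1,-0.84],[0,0,0,0,0,-1,-0.84],[0,0,0,0,0,-1,-0.84]]}}

```text
time: 8.83
ee_pos: [0.3513, -0.2828, 0.2509]
eef_rot: [0.998, 0.024, 0.041, 0.032]
ft_force: [0.6, 0.1, -0.3]
width: 0.0797
```

```bash
python3 - <<'E'
from h import *
s=st(); print(Ro.from_quat(s['eef_rot']).as_matrix().round(3))
E
```

```text
t 8.83 p [ 0.3513 -0.2828  0.2509] jaw yaw -87.4 f [ 0.6  0.1 -0.3] j [-0.15 -0.25  0.62  1.96  0.17  1.29 -1.1 ] w 0.07972229042254146
[[ 0.995  0.045  0.084]
 [ 0.05  -0.997 -0.062]
 [ 0.081  0.066 -0.994]]
```

Call:
{"api": "send_rows", "payload": {"commands": [[0,0,-0.5,0.7,0.7,0,-0.84],[0,0,-0.7,0,0.25,-0.9,-0.84],[0,0,-0.8,0,0,-0.95,-0.84],[0,0,-0.8,0,0,-0.9,-0.84],[0.05,0.05,-0.8,0,0,0,-0.84],[0,0,0,0,0,0,-0.84]]}}

```text
time: 9.33
ee_pos: [0.3512, -0.2883, 0.1423]
eef_rot: [0.994, -0.113, 0.009, -0.002]
ft_force: [-0.3, -0.0, -0.4]
width: 0.0803
```

```bash
python3 - <<'E'
from h import *
s=st(); print(Ro.from_quat(s['eef_rot']).as_matrix().round(3))
cv2.imwrite('pics/w5.png',r.camera('wrist')); crop(r.camera('side'),220,210,400,350,4,'pics/sd5.png')
E
```

```text
t 9.33 p [ 0.3512 -0.2883  0.1423] jaw yaw -103.0 f [-0.3 -0.  -0.4] j [-0.13 -0.03  0.73  2.04  0.01  1.11 -1.2 ] w 0.08031806899942619
[[ 0.974 -0.225  0.018]
 [-0.225 -0.974  0.002]
 [ 0.017 -0.006 -1.   ]]
```

View pics/w5.png

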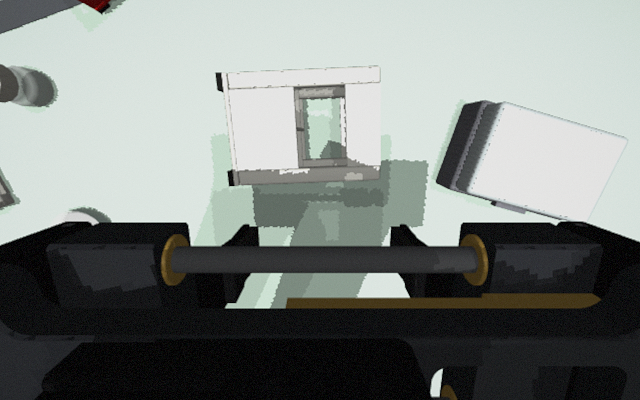

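View pics/sd5.png

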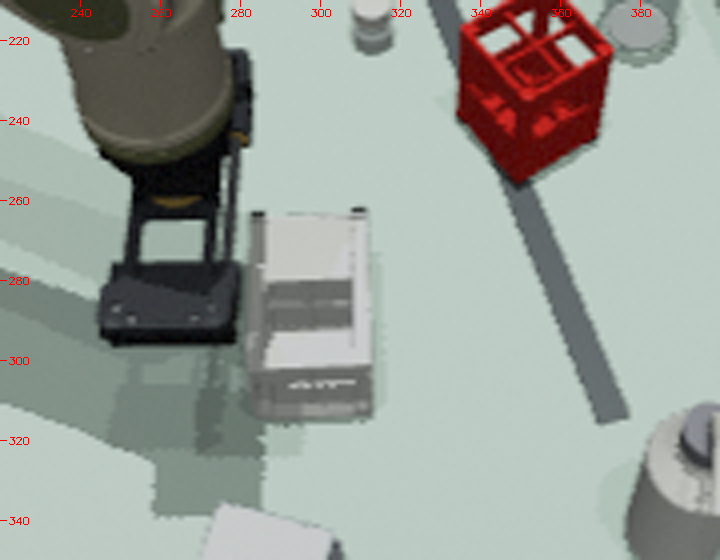

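The wrist view shows B's top face: near edge from about (231,171) to (380,167), far edge from (228,76) to (380,67), feet on the left.

```bash
python3 - <<'E'
from h import *
s=st()
P=[wonz(s,p,.084) for p in [(231,172),(380,167),(380,67),(227,77)]]
for p in P: print(p.round(3))
P=np.array(P);e=np.roll(P,-1,0)-P; print(np.linalg.norm(e,axis=1).round(3),np.degrees(np.arctan2(e[:,1],e[:,0])).round(1),P.mean(0).round(4))
E
```

```text
t 9.43 p [ 0.3527 -0.2895  0.1461] jaw yaw -103.0 f [-0.7  0.8  1.2] j [-0.13 -0.03  0.73  2.03  0.01  1.11 -1.2 ] w 0.08042136266034547
[ 0.403 -0.225  0.084]
[ 0.38  -0.341  0.084]
[ 0.453 -0.355  0.084]
[ 0.471 -0.243  0.084]
[0.118 0.073 0.113 0.071] [-101.   -10.4   80.5  165.2] [ 0.4268 -0.291   0.084 ]
```

Call:
{"api": "send_rows", "payload": {"commands": [[0,0.3,-0.8,0,0.2,0.4,-0.84],[0,0.05,-0.85,0,0,0,-0.84],[0,0,-0.9,0,0,0,-0.84],[0,0,-0.9,0,0,0,-0.84],[0,0,0,0,0,0,-0.84]]}}

```text
time: 9.85
ee_pos: [0.3594, -0.2841, 0.0501]
eef_rot: [0.995, -0.095, 0.012, 0.0]
ft_force: [-0.7, 1.0, 0.6]
width: 0.0799
```

```bash
python3 - <<'E'
from h import *
s=st(); crop(r.camera('side'),220,210,400,350,4,'pics/sd6.png')
E
```

```text
t 9.85 p [ 0.3594 -0.2841  0.0501] jaw yaw -100.9 f [-0.7  1.   0.6] j [-0.1   0.15  0.73  2.13 -0.15  0.89 -1.05] w 0.0799445224524551
```

View pics/sd6.png

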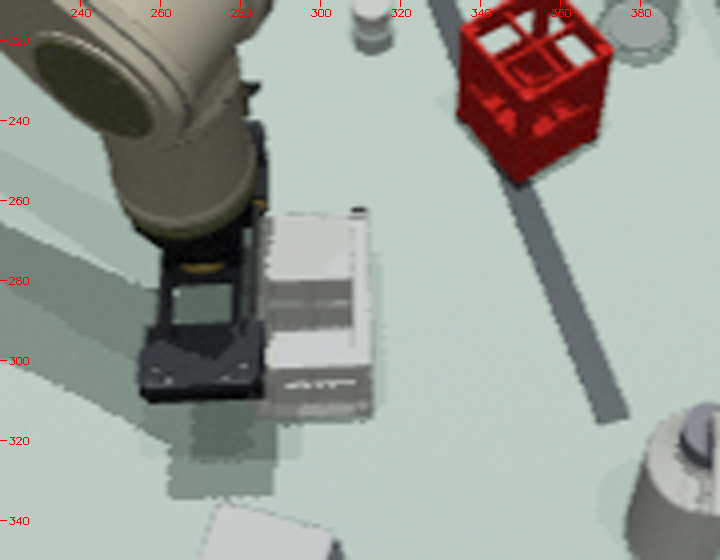

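Call:
{"api": "send_rows", "payload": {"commands": [[0,0.27,-0.3,0,0,0,-0.84],[0.2,0,0,0,0,0,-0.84],[0.3,0,0,0,0,0.1,-0.84],[0.3,0,0,0,0,0.2,-0.84],[0.3,0,0,0,0,0.2,-0.84],[0.3,0,0,0,0,0.2,-0.84]]}}

```text
time: 10.4
ee_pos: [0.4101, -0.2782, 0.0511]
eef_rot: [0.998, -0.062, 0.019, 0.0]
ft_force: [-1.1, -0.3, -0.1]
width: 0.0801
```

```bash
python3 - <<'E'
from h import *
s=st(); crop(r.camera('side'),220,210,400,350,4,'pics/sd7.png')
E
```

```text
t 10.4 p [ 0.4101 -0.2782  0.0511] jaw yaw -97.1 f [-1.1 -0.3 -0.1] j [-0.11  0.23  0.69  2.04 -0.21  0.89 -1.  ] w 0.08009444282788654
```

View pics/sd7.png

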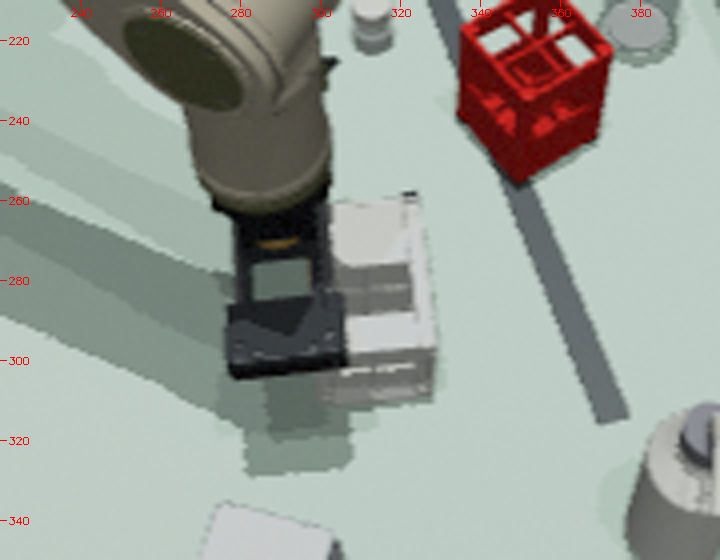

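Crate B slides with the fingers and is rotating gently into line with the tape. I continue.

Call:
{"api": "send_rows", "payload": {"commands": [[0.35,0,-0.1,0,0,0.2,-0.84],[0.35,0,-0.1,0,0,0.2,-0.84],[0.35,0,-0.1,0,0,0.2,-0.84],[0.35,0,-0.1,0,0,0.2,-0.84],[0.35,0,0,0,0,0.2,-0.84],[0.35,0,0,0,0,0.2,-0.84],[0.3,0,0,0,0,0.2,-0.84],[0.3,0,0,0,0,0.2,-0.84]]}}

```text
time: 11.12
ee_pos: [0.4977, -0.2794, 0.039]
eef_rot: [1.0, 0.014, 0.018, -0.001]
ft_force: [-2.1, -0.1, 1.0]
width: 0.0801
```

```bash
python3 - <<'E'
from h import *
import pickle
s=st(); print(Ro.from_quat(s['eef_rot']).as_matrix().round(3))
crop(r.camera('side'),260,190,440,330,4,'pics/sd8.png'); cv2.imwrite('pics/w8.png',r.camera('wrist'))
E
```

```text
t 11.12 p [ 0.4977 -0.2794  0.039 ] jaw yaw -88.4 f [-2.1 -0.1  1. ] j [-0.06  0.42  0.6   1.86 -0.31  0.93 -0.86] w 0.08013730296447975
[[ 0.999  0.028  0.036]
 [ 0.028 -1.     0.002]
 [ 0.036 -0.001 -0.999]]
```

View pics/sd8.png

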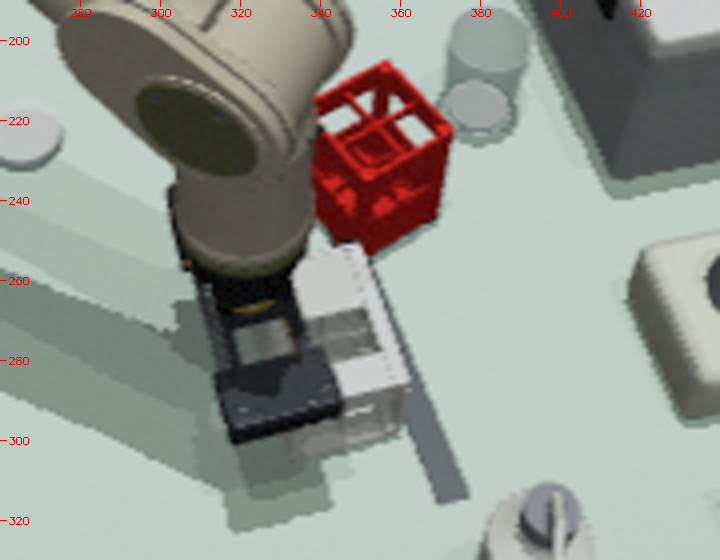

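View pics/w8.png

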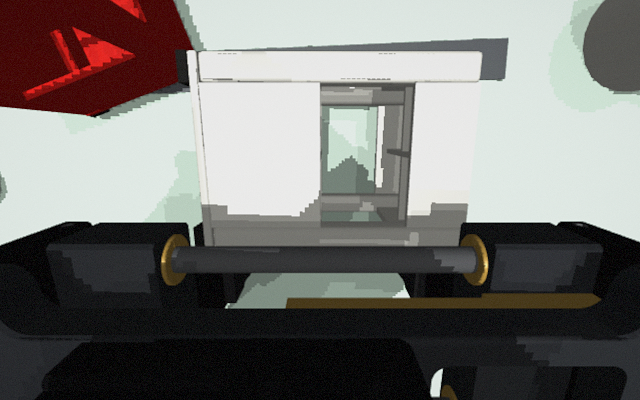

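Red's base corner looks close to B's underside end. I measure that clearance before going on.

```bash
python3 - <<'E'
from h import *
s=st(); s['time']
im=cv2.imread('pics/w8.png'); crop(im,130,0,280,110,5,'pics/w8c.png')
print('red base side',onz('side',(351.5,254),0).round(3), 'scene', onz('scene',(304,260),0).round(3), 'other corners side',onz('side',(336,239),0).round(3),onz('side',(370,243.5),0).round(3),'scene',onz('scene',(285,253),0).round(3))
print('B top: ')
for p in [(198,55),(481,50),(480,82),(200,83)]: print(p,wonz(s,p,.084).round(3))
print(wonz(s,(507,39),0).round(3),wonz(s,(504,79),0).round(3))
E
```

```text
t 11.22 p [ 0.499  -0.2789  0.0391] jaw yaw -88.3 f [ 1.2 -0.3 -0.2] j [-0.06  0.42  0.6   1.85 -0.31  0.93 -0.86] w 0.0796935565973578
red base side [ 0.613 -0.188  0.   ] scene [ 0.675 -0.167  0.   ] other corners side [ 0.58  -0.122  0.   ] [ 0.683 -0.164  0.   ] scene [ 0.605 -0.194  0.   ]
B top: 
(198, 55) [ 0.591 -0.228  0.084]
(481, 50) [ 0.596 -0.337  0.084]
(480, 82) [ 0.584 -0.338  0.084]
(200, 83) [ 0.58  -0.228  0.084]
[ 0.627 -0.395  0.   ] [ 0.603 -0.397  0.   ]
```

View pics/w8c.png

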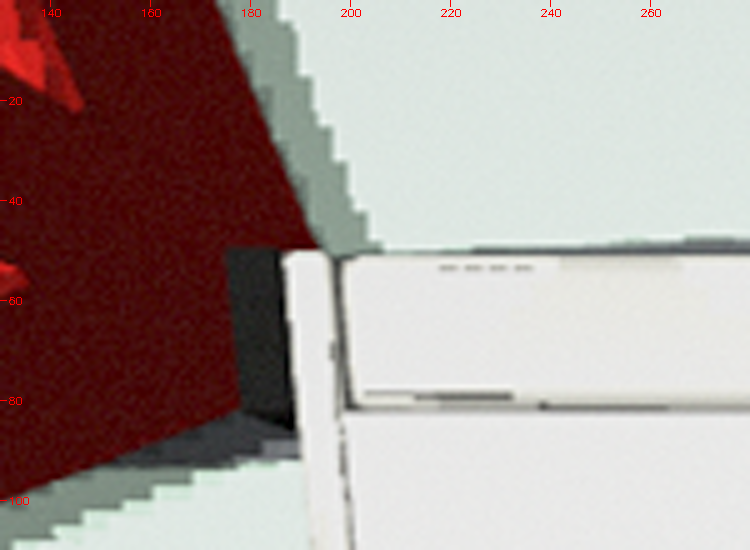

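B's soles are at y≈-0.22 and red's nearest corner is at (0.61,-0.19), so there is about 28 mm clear. The gripper body at z≈0.11 would pass about 15 mm from red's rim, so I raise the tool slightly while pushing. About 56 mm remain.

Call:
{"api": "send_rows", "payload": {"commands": [[0.25,0,0.15,0,0,0.1,-0.84],[0.25,0,0.15,0,0,0.12,-0.84],[0.25,0,0.15,0,0,0.12,-0.84],[0.25,0,0,0,0,0.1,-0.84],[0.2,0,0,0,0,0,-0.84],[0,0,0,0,0,0,-0.84]]}}

```text
time: 11.72
ee_pos: [0.538, -0.2788, 0.0545]
eef_rot: [0.999, 0.035, 0.019, -0.001]
ft_force: [-0.5, 0.7, -0.7]
width: 0.0802
```

```bash
python3 - <<'E'
from h import *
s=st(); im=r.camera('wrist'); cv2.imwrite('pics/w9.png',im); crop(r.camera('side'),300,190,460,330,4,'pics/sd9.png')
E
```

```text
t 11.72 p [ 0.538  -0.2788  0.0545] jaw yaw -86.0 f [-0.5  0.7 -0.7] j [-0.05  0.46  0.58  1.75 -0.32  0.99 -0.85] w 0.08015731325280118
```

View pics/w9.png

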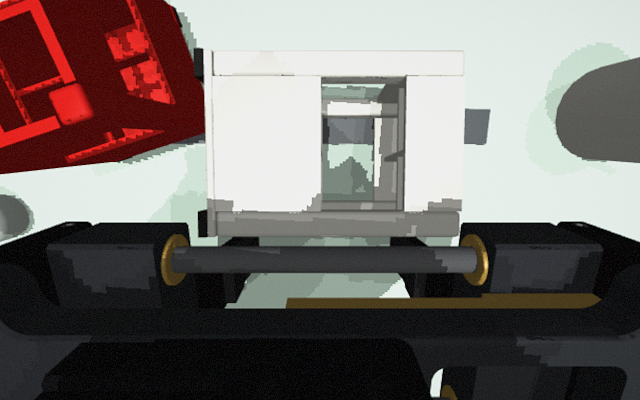

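View pics/sd9.png

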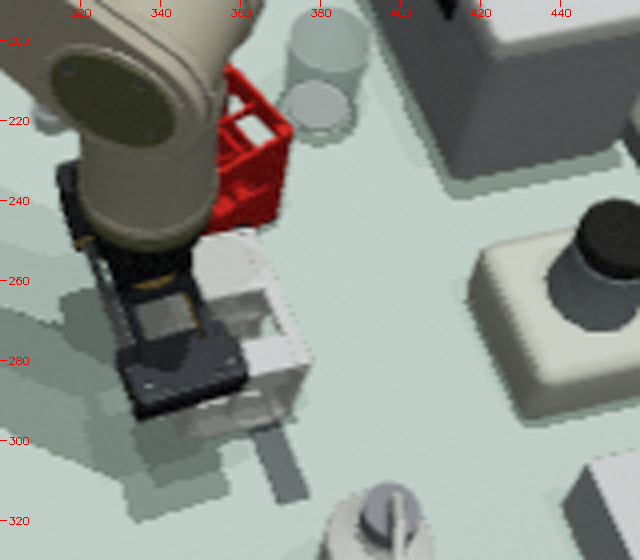

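```bash
python3 - <<'E'
from h import *
s=st()
for p in [(214,52),(464,51),(204,50),(460,212)]: print('far/near',p,wonz(s,p,.084).round(3))
for p in [(488,109),(486,144),(332,110),(332,143)]: print('tape',p,wonz(s,p,0).round(3))
E
```

```text
t 11.82 p [ 0.5366 -0.2791  0.0541] jaw yaw -86.0 f [-0.5 -0.8 -0.9] j [-0.05  0.46  0.58  1.75 -0.32  0.99 -0.84] w 0.08053697388253156
far/near (214, 52) [ 0.631 -0.225  0.084]
far/near (464, 51) [ 0.639 -0.333  0.084]
far/near (204, 50) [ 0.632 -0.221  0.084]
far/near (460, 212) [ 0.568 -0.344  0.084]
tape (488, 109) [ 0.627 -0.394  0.   ]
tape (486, 144) [ 0.602 -0.397  0.   ]
tape (332, 110) [ 0.619 -0.28   0.   ]
tape (332, 143) [ 0.595 -0.281  0.   ]
```

The tape centre at y=-0.28 is x≈0.607, the crate's middle is at x≈0.592, and the crate is now parallel to the tape. About 15 mm remain.

Call:
{"api": "send_rows", "payload": {"commands": [[0.2,0.01,0,0,0,0,-0.84],[0.2,0.01,0,0,0,0,-0.84],[0.15,0.01,0,0,0,0,-0.84],[0,0,0,0,0,0,-0.84]]}}

```text
time: 12.15
ee_pos: [0.5533, -0.2781, 0.0535]
eef_rot: [0.999, 0.034, 0.017, -0.001]
ft_force: [-0.4, -0.3, 0.1]
width: 0.0803
```

```bash
python3 - <<'E'
from h import *
s=st(); im=r.camera('wrist'); cv2.imwrite('pics/w10.png',im)
E
```

```text
t 12.15 p [ 0.5533 -0.2781  0.0535] jaw yaw -86.1 f [-0.4 -0.3  0.1] j [-0.05  0.49  0.58  1.71 -0.33  1.   -0.86] w 0.080346139049886
```

View pics/w10.png

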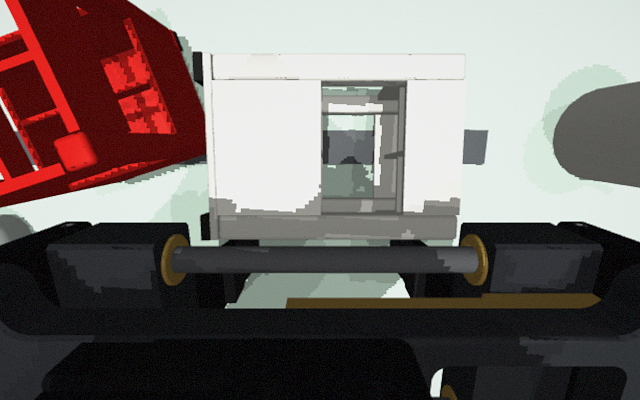

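The tape passes under the crate near its middle. I back off and re-measure with a clear view.

Call:
{"api": "send_rows", "payload": {"commands": [[-0.6,0,0,0,0,0,-0.84],[-0.9,0,0.3,0,0,0,-0.84],[-0.9,0,0.9,0,0,0,-0.84],[-0.5,0,0.95,0,0,0,-0.84],[0,0,0.95,0,0,0,-0.84],[0,0,0.95,0,0,0,-0.84],[0,0,0.95,0,0,0,-0.84],[0,0,0.95,0,0,0,-0.84],[0,0,0,0,0,0,-0.84]]}}

```text
time: 12.95
ee_pos: [0.46, -0.2774, 0.2382]
eef_rot: [0.999, 0.034, 0.018, -0.002]
ft_force: [0.5, -0.1, 0.6]
width: 0.0803
```

```bash
python3 - <<'E'
from h import *
import pickle
s=st(); im=r.camera('wrist'); cv2.imwrite('pics/w11.png',im); pickle.dump(s,open('w11.pkl','wb'))
b=r.camera('side');cv2.imwrite('pics/side11.png',b); crop(b,240,120,420,270,4,'pics/sd11.png'); crop(b,300,200,420,330,6,'pics/sd11b.png')
crop(np.clip(r.camera('scene')*1.5,0,255).astype('uint8'),210,130,410,280,4,'pics/sc11.png')
E
```

```text
t 12.95 p [ 0.46   -0.2774  0.2382] jaw yaw -86.1 f [ 0.5 -0.1  0.6] j [-0.15  0.11  0.68  1.73 -0.09  1.3  -0.96] w 0.0803204623891454
```

View pics/w11.png

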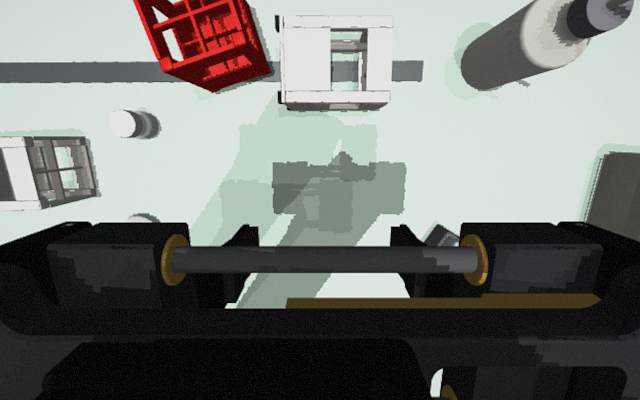

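View pics/sd11b.png

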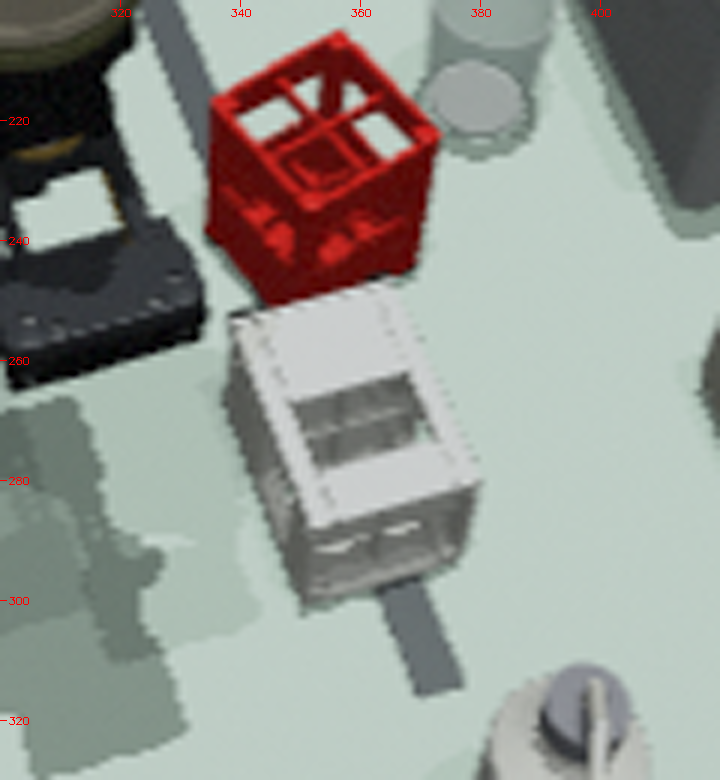

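View pics/sc11.png

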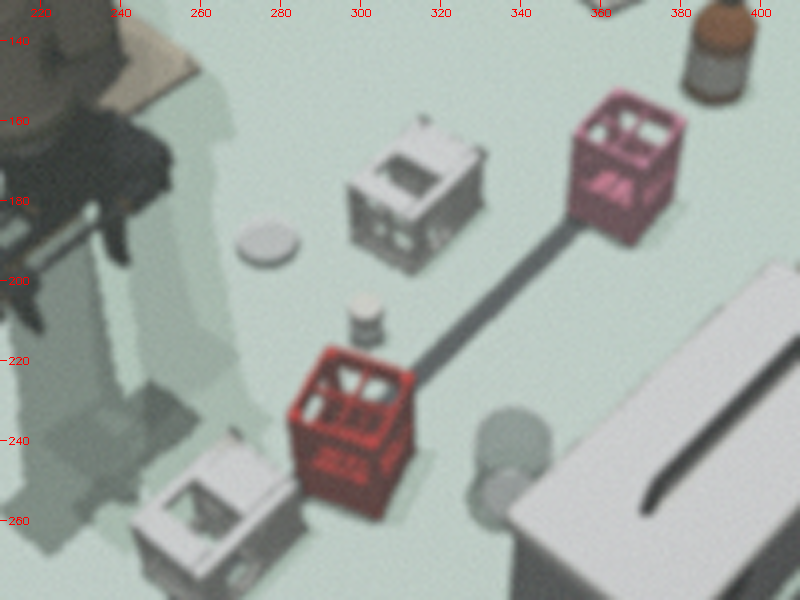

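```bash
python3 - <<'E'
from h import *
import pickle; s=pickle.load(open('w11.pkl','rb'))
im=cv2.imread('pics/w11.png'); crop(im,260,0,440,120,4,'pics/w11c.png')
im=cv2.imread('pics/side11.png'); crop(im,335,240,385,320,9,'pics/sd11c.png')
E
```

```text
(no output)
```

View pics/w11c.png

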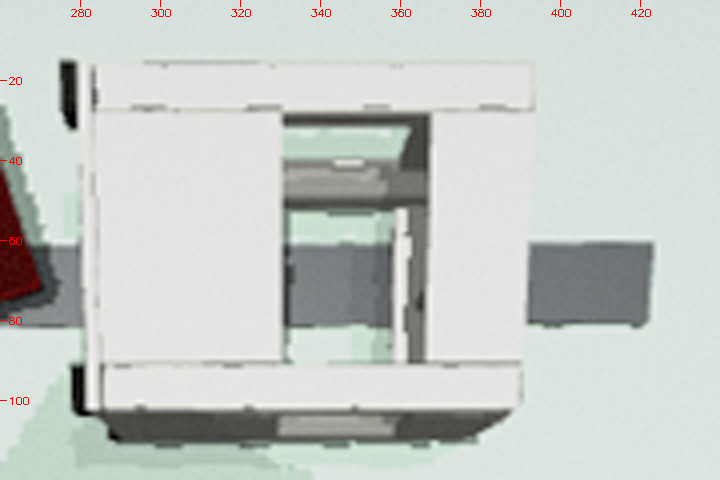

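View pics/sd11c.png

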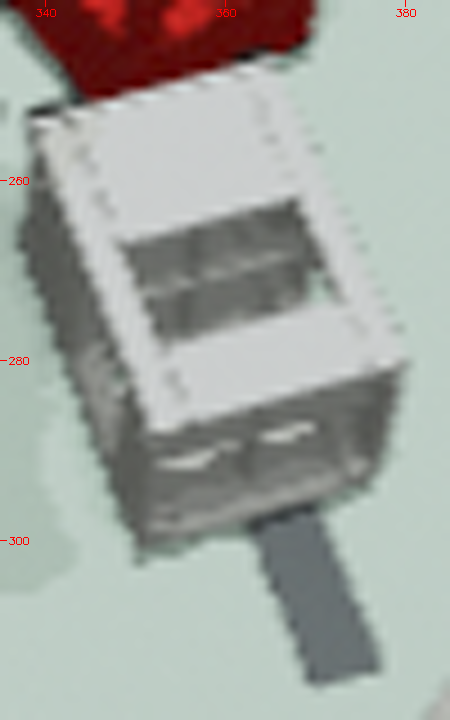

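```bash
python3 - <<'E'
from h import *
import pickle; s=pickle.load(open('w11.pkl','rb'))
for nm,p,z in [('far L',(283,15.5),.084),('far R',(393,15.5),.084),('near R',(390,101),.084),('near L',(281,102.5),.084),('sole',(275,15),.084),('near bottom L',(288,110),0),('near bot R',(378,110.5),0)]: print(nm,wonz(s,p,z).round(3))
for p in [(392,61),(392,81),(332,61),(332,81),(422,60.5),(421,81)]: print('tape',wonz(s,p,0).round(3))
print('side')
for nm,p,z in [('tape L',(363.5,299),0),('tape R',(370.5,296),0),('bot near',(350.5,301),0),('bot far',(375.5,294),0),('top near openend',(352,288),.084),('top far openend',(379.5,280),.084),('top near us',(340,252.5),.084),('top far us',(364.5,247),.084)]: print(nm,onz('side',p,z).round(3))
E
```

```text
far L [ 0.639 -0.224  0.084]
far R [ 0.646 -0.334  0.084]
near R [ 0.565 -0.341  0.084]
near L [ 0.556 -0.225  0.084]
sole [ 0.639 -0.216  0.084]
near bottom L [ 0.556 -0.222  0.   ]
near bot R [ 0.563 -0.343  0.   ]
tape [ 0.626 -0.355  0.   ]
tape [ 0.602 -0.358  0.   ]
tape [ 0.621 -0.277  0.   ]
tape [ 0.596 -0.278  0.   ]
tape [ 0.629 -0.394  0.   ]
tape [ 0.604 -0.396  0.   ]
side
tape L [ 0.605 -0.342  0.   ]
tape R [ 0.627 -0.338  0.   ]
bot near [ 0.566 -0.34   0.   ]
bot far [ 0.644 -0.335  0.   ]
top near openend [ 0.564 -0.34   0.084]
top far openend [ 0.645 -0.334  0.084]
top near us [ 0.562 -0.224  0.084]
top far us [ 0.637 -0.222  0.084]
```

Both views agree: the crate's middle is at x≈0.602 and the tape centre at x≈0.609–0.611, so it sits about 8 mm short. I push that last bit, to TCP x≈0.561.

Call:
{"api": "send_rows", "payload": {"commands": [[0,0,-0.9,0,0,0,-0.84],[0,0,-0.9,0,0,0,-0.84],[0,0,-0.9,0,0,0,-0.84],[0,0,-0.9,0,0,0,-0.84],[0,0,-0.9,0,0,0,-0.84],[0,0,-0.9,0,0,0,-0.84],[0,0,-0.5,0,0,0,-0.84],[0.6,0,0,0,0,0,-0.84],[0.6,0,0,0,0,0,-0.84],[0.6,0,0,0,0,0,-0.84]]}}

```text
time: 13.93
ee_pos: [0.4991, -0.2721, 0.0318]
eef_rot: [0.999, 0.031, 0.003, -0.007]
ft_force: [-0.2, -0.6, 0.6]
width: 0.0802
```

Call:
{"api": "send_rows", "payload": {"commands": [[0.4,-0.2,0.35,0,0,0,-0.84],[0.4,0,0.3,0,0,0,-0.84],[0,0,0,0,0,0,-0.84]]}}

```text
time: 14.18
ee_pos: [0.5229, -0.2755, 0.045]
eef_rot: [0.999, 0.032, -0.002, -0.009]
ft_force: [-0.4, 0.5, -0.8]
width: 0.08
```

Call:
{"api": "send_rows", "payload": {"commands": [[0.3,-0.05,0.25,0,0,0,-0.84],[0.3,0,0.1,0,0,0,-0.84],[0.25,0,0,0,0,0,-0.84],[0.2,0,0,0,0,0,-0.84],[0,0,0,0,0,0,-0.84]]}}

```text
time: 14.6
ee_pos: [0.5504, -0.2761, 0.0491]
eef_rot: [0.999, 0.031, -0.006, -0.01]
ft_force: [-0.7, -0.3, -0.3]
width: 0.0802
```

Call:
{"api": "send_rows", "payload": {"commands": [[0.2,0,0,0,0,0,-0.84],[0.17,0,0,0,0,0,-0.84],[0,0,0,0,0,0,-0.84]]}}

```text
time: 14.85
ee_pos: [0.5605, -0.2762, 0.0477]
eef_rot: [0.999, 0.031, -0.008, -0.01]
ft_force: [0.3, -0.6, 0.6]
width: 0.0799
```

Call:
{"api": "send_rows", "payload": {"commands": [[-0.6,0,0,0,0,0,-0.84],[-0.9,0,0.3,0,0,0,-0.84],[-0.9,0,0.9,0,0,0,-0.84],[-0.6,0,0.95,0,0,0,-0.84],[0,0,0.95,0,0,0,-0.84],[0,0,0.95,0,0,0,-0.84],[0,0,0.95,0,0,0,-0.84],[0,0,0.95,0,0,0,-0.84],[0,0,0.5,0,0,0,-0.84],[0,0,0,0,0,0,-0.84]]}}

```text
time: 15.68
ee_pos: [0.4643, -0.2746, 0.2474]
eef_rot: [0.999, 0.03, -0.007, -0.012]
ft_force: [0.6, -0.4, -0.0]
width: 0.0801
```

```bash
python3 - <<'E'
from h import *
import pickle
s=st(); im=r.camera('wrist'); pickle.dump(s,open('w12.pkl','wb')); cv2.imwrite('pics/w12.png',im)
crop(im,260,0,440,120,4,'pics/w12c.png')
b=r.camera('side');cv2.imwrite('pics/side12.png',b); crop(b,335,240,395,320,7,'pics/sd12c.png')
E
```

```text
t 15.68 p [ 0.4643 -0.2746  0.2474] jaw yaw -86.5 f [ 0.6 -0.4 -0. ] j [-0.15  0.16  0.69  1.66 -0.12  1.38 -0.95] w 0.0800584892771683
```

View pics/w12c.png

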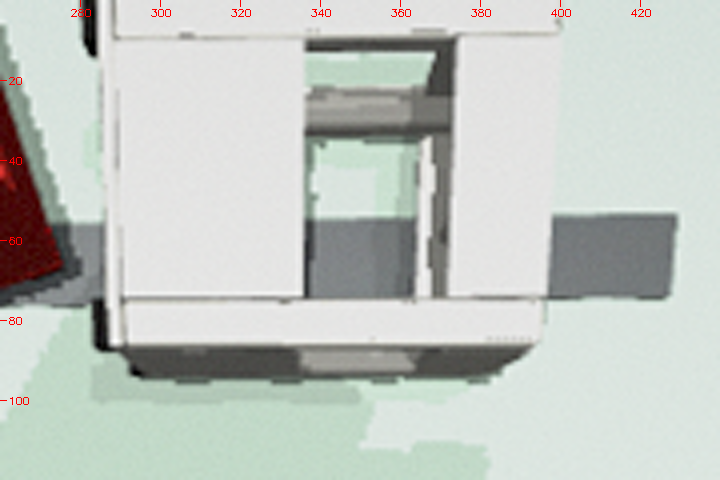

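View pics/sd12c.png

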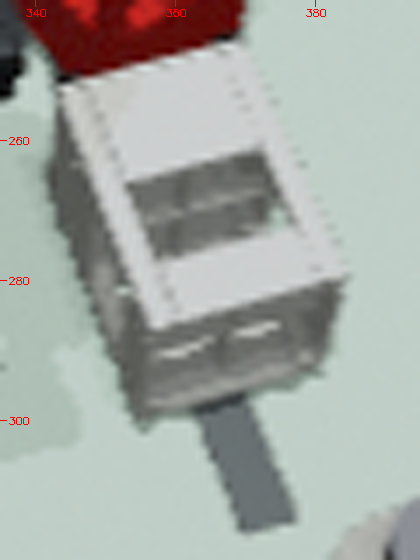

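View pics/side12.png

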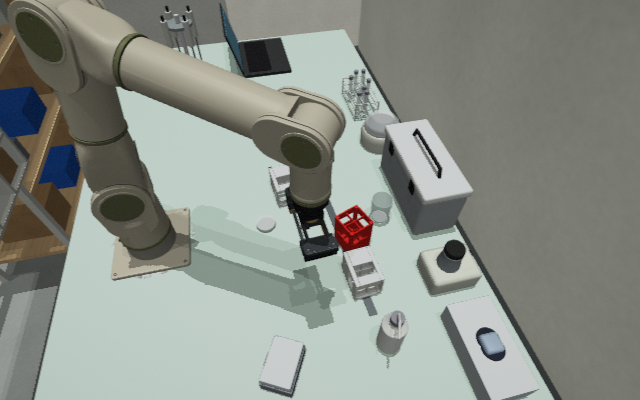

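```bash
python3 - <<'E'
from h import *
import pickle; s=pickle.load(open('w12.pkl','rb'))
for nm,p,z in [('near R',(395,86),.084),('near L',(287,86.5),.084),('near bottom L',(293,94.5),0),('near bot R',(383,94.5),0)]: print(nm,wonz(s,p,z).round(3))
for p in [(398,53.5),(397,74),(338,55),(429,53.5),(427.5,74.5),(270,76)]: print('tape',wonz(s,p,0).round(3))
print('side')
for nm,p,z in [('tape L',(364.3,299),0),('tape R',(371.3,296.5),0),('bot near',(355,300.5),0),('bot far',(380.5,293),0),('top near openend',(357,286.5),.084),('top far openend',(383.5,279),.084),('top near us',(344.5,252),.084),('top far us',(369,246),.084)]: print(nm,onz('side',p,z).round(3))
E
```

```text
near R [ 0.576 -0.34   0.084]
near L [ 0.569 -0.225  0.084]
near bottom L [ 0.569 -0.221  0.   ]
near bot R [ 0.576 -0.342  0.   ]
tape [ 0.627 -0.356  0.   ]
tape [ 0.602 -0.357  0.   ]
tape [ 0.621 -0.278  0.   ]
tape [ 0.629 -0.396  0.   ]
tape [ 0.604 -0.397  0.   ]
tape [ 0.59  -0.189  0.   ]
side
tape L [ 0.607 -0.343  0.   ]
tape R [ 0.629 -0.34   0.   ]
bot near [ 0.579 -0.341  0.   ]
bot far [ 0.659 -0.336  0.   ]
top near openend [ 0.579 -0.339  0.084]
top far openend [ 0.657 -0.334  0.084]
top near us [ 0.575 -0.225  0.084]
top far us [ 0.651 -0.222  0.084]
```

The crate's middle is now about 2–6 mm past the tape's centre line and well over the 25 mm tape, and parallel to it. Last check: did the other things stay where they were?

```bash
python3 - <<'E'
from h import *
a0=cv2.imread('pics/side0.png'); a1=r.camera('side'); s0=cv2.imread('pics/scene0.png'); s1=r.camera('scene')
def top(m): ys,xs=np.nonzero(m); return xs.min(),xs.max(),ys.min(),len(xs)
for n,x,y in [('side',a0,a1),('scene',s0,s1)]:
    for nm,f in [('red',lambda i:(i[...,2].astype(int)>i[...,1].astype(int)*2+30)),('pink',lambda i:(i[...,2].astype(int)-i[...,1]>30)&(i[...,0].astype(int)-i[...,1]>15))]:
        print(n,nm,top(f(x)[100:300,230:400]),top(f(y)[100:300,230:400]))
d=cv2.absdiff(s0,s1).max(2); dd=cv2.cvtColor((d>25).astype('uint8')*255,cv2.COLOR_GRAY2BGR)
o=np.clip(s1*1.5,0,255).astype('uint8'); o[d>25]=o[d>25]//2+np.array([0,0,120],'uint8'); crop(o,150,100,420,330,2,'pics/diff.png')
st()
E
```

```text
side red (np.int64(104), np.int64(142), np.int64(105), 1167) (np.int64(105), np.int64(142), np.int64(105), 1103)Traceback (most recent call last):
  File "<stdin>", line 6, in <module>
  File "<stdin>", line 3, in top
    return umr_minimum(a, axis, None, out, keepdims, initial, where)
ValueError: zero-size array to reduction operation minimum which has no identity
```

```bash
python3 - <<'E'
from h import *
s0=cv2.imread('pics/scene0.png'); s1=r.camera('scene')
d=cv2.absdiff(s0,s1).max(2)
o=np.clip(s1*1.5,0,255).astype('uint8'); o[d>25]=o[d>25]//2+np.array([0,0,120],'uint8'); crop(o,150,90,420,340,2,'pics/diff.png')
E
```

```text
(no output)
```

View pics/diff.png

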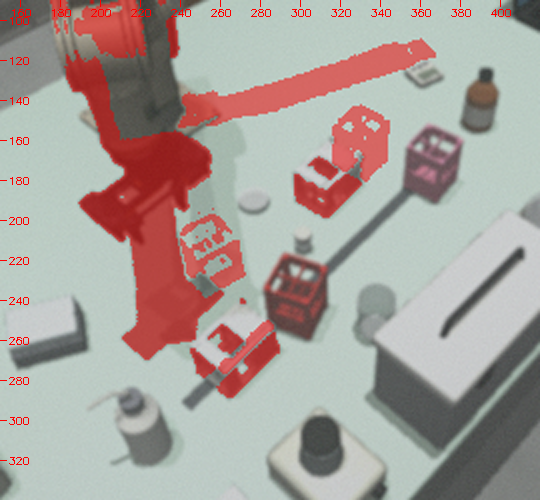

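The difference picture shows changes only at the two crates, the arm and the shadows. The jar, dish, bottles, tip box, beaker, timer, red and pink are unchanged. I hand the job in.

```bash
python3 -c "
from bench import r
print(r.close_job())"
```

```text
the job is handed in; nothing more can be done
None
```

I tipped both crates onto their sides with the fingertips, then pushed the stamped one onto the dispatch line. The job is handed in at about 16 s of robot time, and no verdict was reported.

- **Far crate (plain):** the far white crate was tipped first, toward the robot's right. Its underside showed no stamp, and I left it where it fell.
- **Near crate (stamped):** the near white crate was tipped the same way, and its underside showed the ring and triangle. I pushed it about 190 mm on its side, turning it about 15° on the way so that it lies parallel to the tape.
- **Correction:** after the first push its middle was about 8 mm short of the tape centre. I made one more short push, which moved it a little further than intended.

**Last checks:**
- **Position on the tape:** the crate's middle lies 2–6 mm past the tape's centre line, still over the 25 mm tape. The two views disagree slightly: the side camera gave about +2 mm, the wrist camera +4 to +6 mm.
- **Other things:** the before-and-after scene picture showed changes only at the two crates, the arm and its shadows. A separate colour count for the pink crate failed in my script, so pink rests on that picture alone.
- **Arm:** it was clear of everything when I handed in.

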